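# Clear the extraction plate and hold its damper at the third click

## Robot

A 6-joint arm with a two-finger parallel gripper is mounted at the origin on the work surface. World frame = base frame: x ahead of the robot, y to its left, z up, the work surface at z = 0. Lengths are in m, angles in rad, forces in N, time in s.
With the tool pointing down it reaches from about 0.25 to 0.775 m from the base axis. Payload 4 kg.
Tool frame: the origin (TCP) lies on the centre line of the jaws, within the pads' length; the fingertips stand 19 mm ahead of it and the grasp point (between the pads) is the TCP; x points along the fingers, z is the direction in which the jaws open and shut, and the axes are right-handed (so a half turn about x gives the same grasp; the last joint's range is limited). The gripper opens to 94 mm and grips with 3 to 60 N. Pads are 16 mm wide; open, the fingers measure 119 mm over their backs; the gripper's body (75 mm by 177 mm) begins 78 mm behind the grasp point.
Start: joints at [-1.42, 0.087, 1.371, -0, 1.684, -0.103], TCP at [0.138, -0.532, 0.225] pointing down, gripper open.
Joint ranges: [-3.1, 3.1], [-0.76, 2.03], [0.27, 2.55], [-1.08, 4.22], [0.17, 2.65], [-2.57, 2.57]. Speed limits (rad/s): [2.79, 2.79, 3.14, 3.14, 3.14, 3.14].

## Interface

Orientations are given as [roll, pitch, yaw] about the fixed x, y, z axes, in that order (R = Rz(yaw) Ry(pitch) Rx(roll)).
In Python, from bench import robot, snapshot, camera_params gives the robot as it stands.
- The arm moves only by the tool step_arm, never from a script. Its argument "motion" is text: rows parted by semicolons, each of 7 numbers parted by spaces: the opening in per cent of the stroke, from 0 (shut) to 100 (fully open), then the shift along the tool's x, y, z in cm, then the turn, a rotation vector about the tool's x, y, z in rad. A call has 1 to 20 rows; each row shifts and turns the commanded pose from where the row before left it, along the tool's axes as they then stand; what a row does not reach is not made up. A row lasts 1/12 s, in which the tool goes at most 41.7 mm and 7.16 degrees, less where a joint would pass 70% of its speed; a pose out of reach is approached as far as the arm can. A call with a gripper value outside its range is refused whole. The fingers move at their own pace and stop on an object; the grip force is fixed at half the most. Time passes only in rows, so rows that do not move let the fingers close. It gives the time, the measured TCP pose, the force and the opening at its end, in the units of the state.
- robot.get_obs(): the state, without advancing time (a new reading comes with each control period).
- snapshot(name): name is "scene" or "top" or "wrist"; returns the picture (480x640x3 uint8, red, green, blue); there is no depth.
- camera_params(name): a dict with "fx", "fy", "cx", "cy" (pixels), "D" ([k1, k2, p1, p2, k3] as OpenCV has them; the pictures are not rectified), "R" (3x3) and "t" (3): a world point X has camera coordinates R X + t. Camera axes: x right, y down, z forward; pixel columns grow to the right and rows downward; lengths in m; the calibration is good to about 2 mm. A picture is of the moment at which its call begins: read the wrist's pose just before it. camera_params takes no time and is no camera call; for the wrist camera it gives the pose at the moment of the call.
- robot.close_job(): hands the job in, once; it reports no verdict.
The state is a dict: "time": time; "joint_positions": joint angles; "qvel": joint speeds; "joint_torque": joint torques, N m; "tool_pos": TCP position; "ee_rot": TCP orientation; "wrist_force": force on the tool from outside, world axes, zero at the start; "wrist_torque": the same for the moment, N m; "width": finger opening in m.
Only numpy, scipy, OpenCV 4.12 (cv2) and the standard library are available. Lean on these libraries where they do the work, as an engineer would, in place of code of your own. Each camera call takes 0.05 s, during which the arm holds its last target.

## Task

On the bench extraction unit, take the scraper block and sweep all five putty crumbs off the steel plate into the trough at its end, touching the crumbs with nothing but the scraper, then set the scraper back down on the bench, sole down. Then grip the damper's bar knob and turn it clockwise from its closed position, counting the clicks, to the third one and not on to the fourth, so that the dust is drawn off; its spring shuts it when it is let go, so finish while still holding the knob at the third click. Leave the tin, the cup and the bottle where they are.

Things in the scene. Friction and masses are not known exactly. Their poses are not given: they have to be found in the camera images.
- unit: bench extraction unit, fixed, grey and stainless steel, 172 (x) by 435 (y) mm, origin at bench level. Along its own y: -215 to -100 mm the damper head (closed grey box 130 mm wide in x, 66 mm high, knob on top), -100 to 140 the flat steel plate, 140 to 220 the open trough. A 63 mm duct, 66 mm high, leaves the head's +x side at y = -157 and enters the bench 280 mm out. Its yaw stays within 0.2 rad
- plate (a point): centre of the plate's top face, 60 mm above the bench. Plate 240 mm long (y), its +y end open to the trough. Steel upstands 10 mm higher than the plate run along both long sides of plate and trough, inner faces at x = -80 and +80 mm: a channel 160 mm wide. Axes as the unit's
- trough (a point): centre of the trough's floor, 44 mm below the plate. Inside it is 160 mm (x) by 75 mm (y); the end wall stands 60 mm above its floor. Axes as the unit's
- damper (a joint): angle (rad) of the black bar knob, clockwise seen from above; starts at 0, closed. Click stops at 0.393, 0.785, 1.178 (third), 1.571; end 1.62. A closing spring of 0.11 to 0.14 N m beats the detents: let go, it shuts. A roller on the lobed index plate adds a ripple: the load sinks to about 0.03 N m just before each stop and rises past 0.1 in it, to 0.2 just beyond. Grip it with 15 N or more
- damper_grip (a point): on the knob's vertical axis where it is gripped, 97 mm above the bench. Bar 16 mm wide, 70 mm long, from 21 mm below to 15 mm above this point; steel index plate under it, 68 mm across, its top 22 mm below. Own x points along the bar to its pointed nose and turns with it: when closed 0.589 rad anticlockwise of the unit's x, at the third stop 0.589 rad clockwise of it
- scraper_grip (a point): the scraper block, loose, 260 g, standing on its sole on the bench to the right of the unit: point at the middle of its wooden handle, 36 mm above the sole. Grey flat sole bar 136 mm long (its own x) by 40 mm wide (y) by 14 mm high; on it the wooden handle, 100 mm long by 24 mm wide, from 14 to 58 mm above the sole. z up
- scraper: the same scraper block, origin at the centre of the sole's underside
- crumb1: a loose crumb of hard off-white metal-filled putty, about 28 x 19 mm and 7 mm thick, 10 g, lying on the plate; origin at the centre of its underside
- crumb2: a loose crumb of hard off-white metal-filled putty, about 24 x 22 mm and 7 mm thick, 10 g, lying on the plate; origin at the centre of its underside
- crumb3: a loose crumb of hard off-white metal-filled putty, about 30 x 20 mm and 7 mm thick, 10 g, lying on the plate; origin at the centre of its underside
- crumb4: a loose crumb of hard off-white metal-filled putty, about 26 x 18 mm and 7 mm thick, 10 g, lying on the plate; origin at the centre of its underside
- crumb5: a loose crumb of hard off-white metal-filled putty, about 22 x 20 mm and 7 mm thick, 10 g, lying on the plate; origin at the centre of its underside
- tin: bystander: a closed round paint tin, 100 mm across, 118 mm high, on the bench beyond the unit; origin under its centre
- mixing_cup: bystander: a lidded mixing cup with a spout, 94 mm across, 138 mm high; origin under its centre
- thinner: bystander: an aluminium thinner bottle, 64 mm across, 120 mm high; origin under its centre
Things that resemble listed ones, but are neither listed nor needed, are in the scene too. Leave any pink look-alike of the scraper alone.

How it is judged:
By the outcome, as a careful person would: the job done as asked, in the order asked, and still so for the second after the job is handed in, while the arm keeps its last pose, push and grip.
It also fails if it takes over 72 s, if anything falls off the work surface, if the arm or the gripper's body presses on something with over 40 N, if the wrist force passes 120 N, or if a joint passes its speed limit or range.

## Working session

There is one attempt and no reset: what is moved stays moved. The work goes in short steps, Python scripts to look and compute and a tool call to move; the robot and the scene stay as the last step left them, time stands still between calls to the robot, and variables do not carry over. Pictures are saved under pics/ and viewed, and the job is handed in when it is done.

Besides the shell and the picture viewer there is one more tool, called after ">>>" as a command line: name --argument value ..., lists and objects as JSON in quotes. step_arm: Moves the arm, as the interface text tells. Its arguments: {"type":"object","properties":{"motion":{"type":"string"}},"required":["motion"]}

```bash
mkdir -p pics; ls; python3 - <<'E'
from bench import robot, snapshot, camera_params
import cv2
print(robot.get_obs())
for n in ("scene","top","wrist"):
    p=camera_params(n); print(n,p)
    cv2.imwrite(f"pics/{n}0.png",snapshot(n)[:,:,::-1])
E
```

```text
pics
{'time': 0.0, 'joint_positions': array([-1.42007898e+00,  8.79641639e-02,  1.37222611e+00, -1.85855479e-05,
        1.68361637e+00, -1.03062242e-01]), 'qvel': array([ 0.00011944, -0.00182627,  0.00030655, -0.00032394,  0.00104141,
       -0.00113199]), 'joint_torque': array([ 4.65794637e-04, -3.40184855e+01, -3.02423787e+01,  7.18507846e-02,
        3.29691439e-02, -1.60454770e-04]), 'tool_pos': array([ 0.13801866, -0.53187844,  0.22331342]), 'ee_rot': array([3.04687353, 1.56858226, 1.72985472]), 'wrist_force': array([ 0.30417936,  0.72577203, -0.09943468]), 'wrist_torque': array([ 0.03272167, -0.07941028, -0.06873023]), 'width': 0.09394179922425652}
scene {'fx': 598.7321482253612, 'fy': 598.7321482253612, 'cx': 317.6134982435117, 'cy': 229.0862604564472, 'D': array([-0.13710305,  0.        ,  0.        ,  0.        ,  0.        ]), 'R': array([[ 0.6021987 ,  0.79824885,  0.01246996],
       [ 0.65320105, -0.48367398, -0.58257006],
       [-0.45900449,  0.35896832, -0.81268482]]), 't': array([-0.27493774, -0.37701225,  1.93333518])}
top {'fx': 466.30734418787154, 'fy': 466.30734418787154, 'cx': 315.189825664185, 'cy': 241.28002675706603, 'D': array([0.01534622, 0.        , 0.        , 0.        , 0.        ]), 'R': array([[-0.02559015, -0.99966789, -0.00304048],
       [-0.98064717,  0.02569356, -0.19409012],
       [ 0.19410378, -0.00198516, -0.98097899]]), 't': array([-0.07248693,  0.61052812,  1.12397135])}
wrist {'fx': 389.9405580318603, 'fy': 389.9405580318603, 'cx': 321.80641779792353, 'cy': 239.72657918229766, 'D': array([-0.04154287,  0.        ,  0.        ,  0.        ,  0.        ]), 'R': array([[ 0.25155095, -0.96784118, -0.00235821],
       [-0.93686506, -0.24411006,  0.25038798],
       [-0.24291146, -0.06077601, -0.96814271]]), 't': array([-0.54924769, -0.02586514,  0.39108222])}
```

View pics/scene0.png

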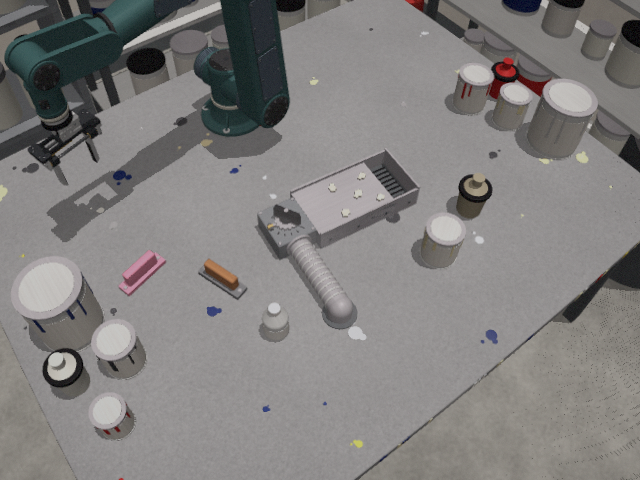

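View pics/top0.png

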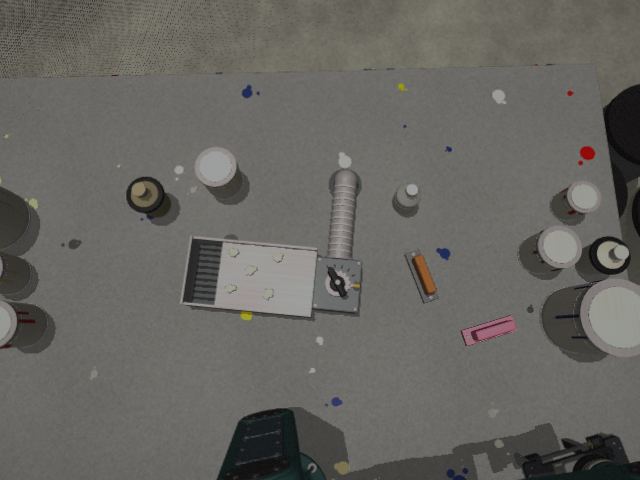

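View pics/wrist0.png

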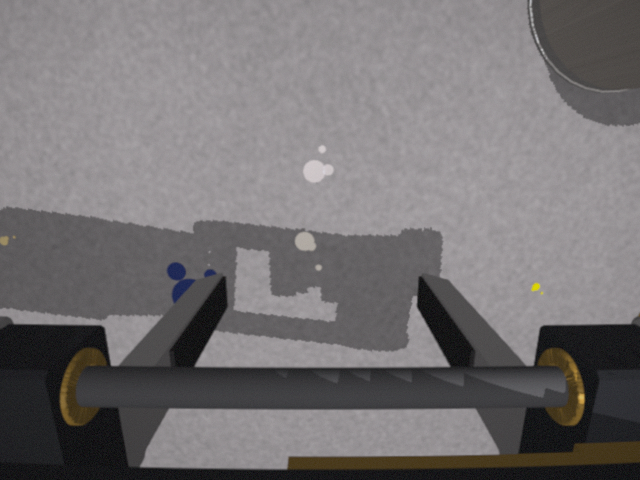

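The wooden-handled scraper is at top (424,274) and scene (222,275). The only thing that could be mistaken for it is the pink one, at top (489,331) and scene (143,272). I'm choosing the wooden one and will check it in a crop.

```bash
cat > h.py <<'E'
import numpy as np, cv2
from bench import robot, snapshot, camera_params
def K(p): return np.array([[p['fx'],0,p['cx']],[0,p['fy'],p['cy']],[0,0,1.]])
def ray(p,uv):
    n=cv2.undistortPoints(np.array([[uv]],float),K(p),np.array(p['D']))[0,0]
    R=np.array(p['R']);t=np.array(p['t'])
    return -R.T@t, R.T@np.array([n[0],n[1],1.])
def onz(p,uv,z):
    o,d=ray(p,uv); return o+d*(z-o[2])/d[2]
def two(p1,a,p2,b):
    o1,d1=ray(p1,a);o2,d2=ray(p2,b)
    s=np.linalg.lstsq(np.c_[d1,-d2],o2-o1,rcond=None)[0]
    x=o1+d1*s[0];y=o2+d2*s[1]; return (x+y)/2,np.linalg.norm(x-y)
def proj(p,X):
    R=np.array(p['R']);r,_=cv2.Rodrigues(R)
    return cv2.projectPoints(np.array([X],float),r,np.array(p['t']),K(p),np.array(p['D']))[0][0,0]
def crop(img,x0,y0,x1,y1,s,name):
    cv2.imwrite(name,cv2.resize(img[y0:y1,x0:x1,::-1],None,fx=s,fy=s,interpolation=cv2.INTER_CUBIC))
E
python3 - <<'E'
import cv2
a=cv2.imread('pics/top0.png')[:,:,::-1];b=cv2.imread('pics/scene0.png')[:,:,::-1]
from h import crop
crop(a,170,220,370,330,4,'pics/t_unit.png');crop(a,390,235,530,355,5,'pics/t_scr.png')
crop(b,240,140,430,270,4,'pics/s_unit.png');crop(b,110,230,260,310,5,'pics/s_scr.png')
E
```

```text
(no output)
```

View pics/t_unit.png

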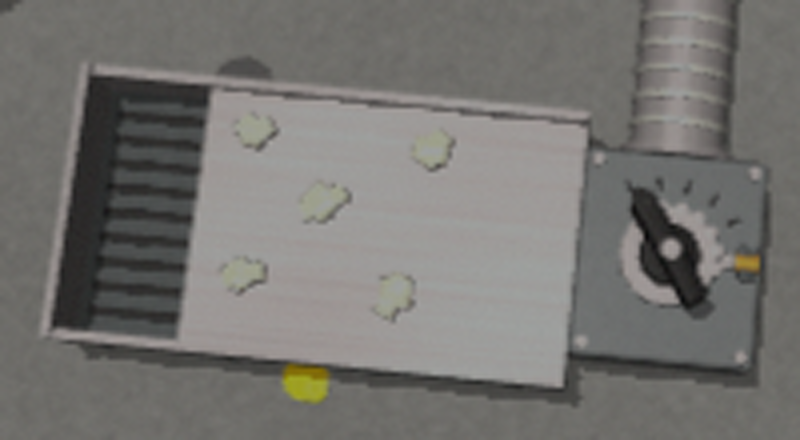

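View pics/t_scr.png

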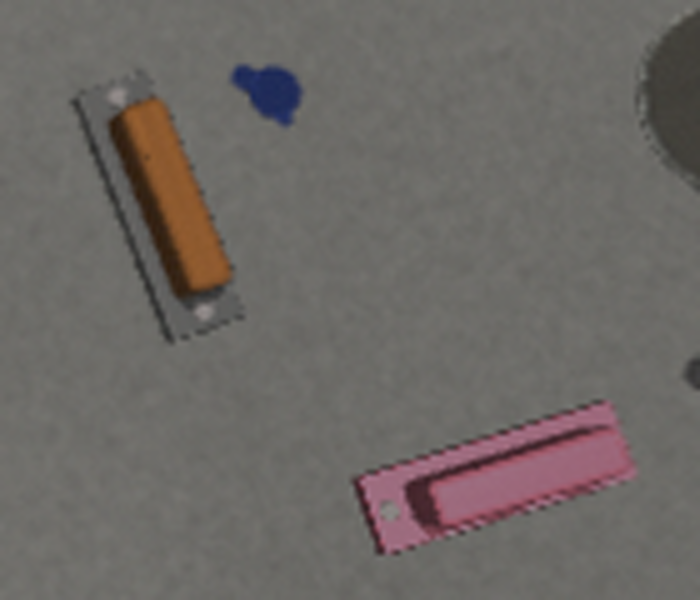

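View pics/s_unit.png

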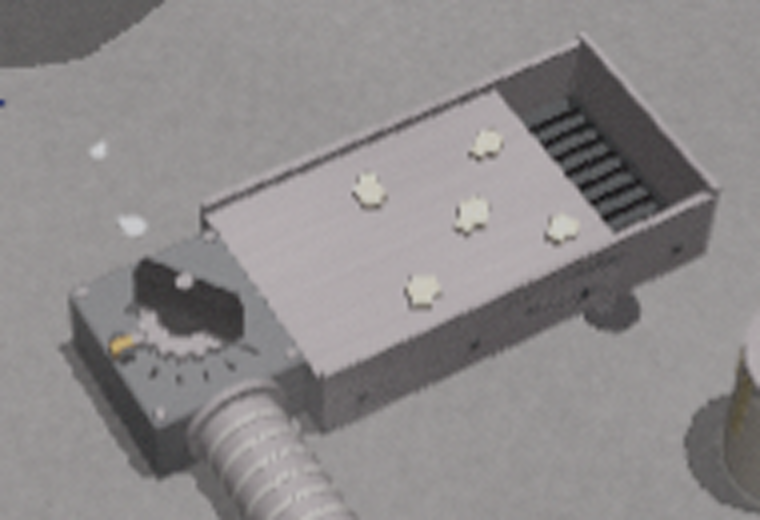

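View pics/s_scr.png

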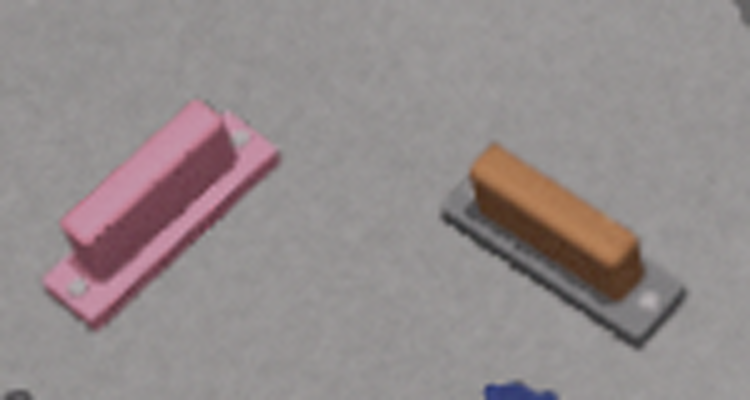

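```bash
cat > m.py <<'E'
from h import *
pt=camera_params('top');ps=camera_params('scene')
U=lambda a:((a[0]+.5)/4-.5+170,(a[1]+.5)/4-.5+220)
V=lambda a:((a[0]+.5)/4-.5+240,(a[1]+.5)/4-.5+140)
S=lambda a:((a[0]+.5)/5-.5+390,(a[1]+.5)/5-.5+235)
W=lambda a:((a[0]+.5)/5-.5+110,(a[1]+.5)/5-.5+230)
L=[('end+x',(85,66),(715,190)),('end-x',(45,335),(580,40)),('sc+x+y',(600,158),(292,353)),('sc+x-y',(756,173),(160,413)),('sc-x+y',(581,342),(209,236)),('sc-x-y',(741,357),(82,291)),('cap',(672,249),(184,281)),('plate+x+y',(211,88),(612,234)),('plate-x+y',(178,338),(494,92)),
('cA',(255,130),(562,228)),('cB',(324,202),(471,215)),('cC',(242,273),(486,143)),('cD',(432,149),(422,291)),('cE',(394,296),(369,190))]
for n,a,b in L:
    x,e=two(pt,U(a),ps,V(b)); print(n,x.round(4),round(e,4))
for n,a,b in [('scr+',(118,96),(648,299)),('h+ l',(112,120),(612,270)),('h+ r',(158,98),(640,240)),('h- r',(232,275),(492,143)),('h- l',(186,293),(470,170)),('sole+xl',(74,100),(640,346)),('sole-l',(172,341),(443,212))]:
    x,e=two(pt,S(a),ps,W(b)); print(n,x.round(4),round(e,4))
E
python3 m.py
```

```text
end+x [0.6272 0.2238 0.072 ] 0.0008
end-x [0.4598 0.2447 0.0672] 0.0017
sc+x+y [ 0.5613 -0.0976  0.0686] 0.0015
sc+x-y [ 0.5491 -0.1949  0.0688] 0.0006
sc-x+y [ 0.4474 -0.0831  0.0671] 0.0006
sc-x-y [ 0.4359 -0.1805  0.0688] 0.0012
cap [ 0.4983 -0.1386  0.1127] 0.001
plate+x+y [0.6114 0.1442 0.0663] 0.0038
plate-x+y [0.4565 0.1653 0.0591] 0.0008
cA [0.5852 0.1185 0.0648] 0.0005
cB [0.5385 0.0751 0.0644] 0.0006
cC [0.495 0.125 0.066] 0.0005
cD [0.5701 0.007  0.064 ] 0.0003
cE [0.4788 0.0317 0.0646] 0.0007
scr+ [ 0.5766 -0.3431  0.0187] 0.0004
h+ l [ 0.5592 -0.3442  0.0255] 0.0146
h+ r [ 0.5701 -0.3459  0.0714] 0.0141
h- r [ 0.48   -0.3757  0.0762] 0.0116
h- l [ 0.4685 -0.3739  0.0334] 0.0141
sole+xl [ 0.5774 -0.3403 -0.0319] 0.0234
sole-l [ 0.446  -0.3832 -0.0291] 0.0225
```

```bash
cat >> m.py <<'E'
print()
for n,a,b in [('h+ +y',(122,112),(640,240)),('h+ -y',(158,98),(610,266)),('h- -y',(232,275),(472,166)),('h- +y',(190,292),(492,143)),('sole+x-y',(142,70),(640,335)),('sole+x+y',(74,100),(686,292)),('sole-x+y',(172,341),(480,150)),('sole -x-y',(243,318),(443,212))]:
    x,e=two(pt,S(a),ps,W(b)); print(n,x.round(4),round(e,4))
E
python3 m.py|sed -n '/^$/,$p'
```

```text
h+ +y [ 0.5632 -0.3365  0.0529] 0.0022
h+ -y [ 0.5689 -0.3561  0.0545] 0.0008
h- -y [ 0.4788 -0.384   0.0602] 0.002
h- +y [ 0.4704 -0.3656  0.0544] 0.0018
sole+x-y [ 0.5906 -0.3572  0.0159] 0.0003
sole+x+y [ 0.5775 -0.3222  0.0056] 0.0013
sole-x+y [ 0.448  -0.3641  0.0182] 0.0039
sole -x-y [ 0.4613 -0.4007  0.0084] 0.0032
```

```bash
cat >> h.py <<'E'
from scipy.spatial.transform import Rotation as Ro
def st(o=None):
    o=o or robot.get_obs(); R=Ro.from_euler('xyz',o['ee_rot']).as_matrix()
    return np.array(o['tool_pos']),R,o
def plan(target,jaw):
    """shift (cm) in tool axes & rotvec to get there, tool x down, z at angle jaw"""
    p,R,o=st()
    z=np.array([np.cos(jaw),np.sin(jaw),0]);x=np.array([0,0,-1.]);y=np.cross(z,x)
    T=np.c_[x,y,z]
    rv=Ro.from_matrix(R.T@T).as_rotvec()
    print('t',round(o['time'],2),'pos',p.round(4),'jaw',round(np.arctan2(R[1,2],R[0,2]),4),'tilt',R[:,0].round(3),'w',round(o['width'],4),'F',o['wrist_force'].round(2),'M',o['wrist_torque'].round(3))
    print('q',o['joint_positions'].round(3))
    if target is None:return
    print('shift tool cm (current axes)',(R.T@(np.array(target)-p)*100).round(2),'after turn',(T.T@(np.array(target)-p)*100).round(2),'rotvec',rv.round(4))
def unit(x,y):
    a=-.124;return np.array([.5178,.0170])+x*np.array([np.cos(a),np.sin(a)])+y*np.array([-np.sin(a),np.cos(a)])
E
python3 -c "
from h import *
plan([.5203,-.3606,.20],.31+np.pi/2)
plan([.5203,-.3606,.20],.31-np.pi/2)
print(unit(.003,-.06),unit(.003,.14))"
```

```text
t 0.15 pos [ 0.138  -0.532   0.2236] jaw -1.317 tilt [-0.     0.002 -1.   ] w 0.094 F [ 0.42 -0.65  0.38] M [-0.018  0.013 -0.028]
q [-1.42   0.088  1.372 -0.     1.684 -0.103]
shift tool cm (current axes) [ 2.38 41.3  -6.99] after turn [  2.36 -41.63   4.66] rotvec [ 3.0854e+00 -3.0000e-04  2.6000e-03]
t 0.15 pos [ 0.138  -0.532   0.2236] jaw -1.317 tilt [-0.     0.002 -1.   ] w 0.094 F [ 0.42 -0.65  0.38] M [-0.018  0.013 -0.028]
q [-1.42   0.088  1.372 -0.     1.684 -0.103]
shift tool cm (current axes) [ 2.38 41.3  -6.99] after turn [ 2.36 41.63 -4.66] rotvec [-0.0562 -0.0017 -0.0002]
[ 0.51335602 -0.04291036] [0.53809251 0.15555401]
```

>>> step_arm --motion "100 0.15 1.5 -0.25 -0.0035 0 0;100 0.15 2.6 -0.44 -0.0035 0 0;100 0.15 2.6 -0.44 -0.0035 0 0;100 0.15 2.6 -0.44 -0.0035 0 0;100 0.15 2.6 -0.44 -0.0035 0 0;100 0.15 2.6 -0.44 -0.0035 0 0;100 0.15 2.6 -0.44 -0.0035 0 0;100 0.15 2.6 -0.44 -0.0035 0 0;100 0.15 2.6 -0.44 -0.0035 0 0;100 0.15 2.6 -0.44 -0.0035 0 0;100 0.15 2.6 -0.44 -0.0035 0 0;100 0.15 2.6 -0.44 -0.0035 0 0;100 0 1.5 -0.2 0 0 0;100 0 0 0 0 0 0"

```text
time: 1.32
tool_pos: [0.4301, -0.3938, 0.2055]
ee_rot: [2.852, 1.569, 1.581]
wrist_force: [-0.1, 0.5, 0.4]
width: 0.094
```

```bash
python3 -c "
from h import *
plan([.5203,-.3606,.10],.31-np.pi/2)
p=camera_params('wrist')
im=snapshot('wrist');cv2.imwrite('pics/w1.png',im[:,:,::-1])
import pickle;pickle.dump(p,open('w1.pkl','wb'))
print(proj(p,[.5203,-.3606,.058]))
"
```

```text
t 1.32 pos [ 0.4301 -0.3938  0.2055] jaw -1.2709 tilt [-0.     0.002 -1.   ] w 0.094 F [-0.14  0.46  0.36] M [ 0.007  0.009 -0.01 ]
q [-8.390e-01  1.660e-01  1.320e+00  1.000e-03  1.656e+00  4.320e-01]
shift tool cm (current axes) [10.56  9.59 -0.49] after turn [10.55  9.6  -0.41] rotvec [-0.0101 -0.0017 -0.0005]
[315.1344707  108.03957892]
```

View pics/w1.png

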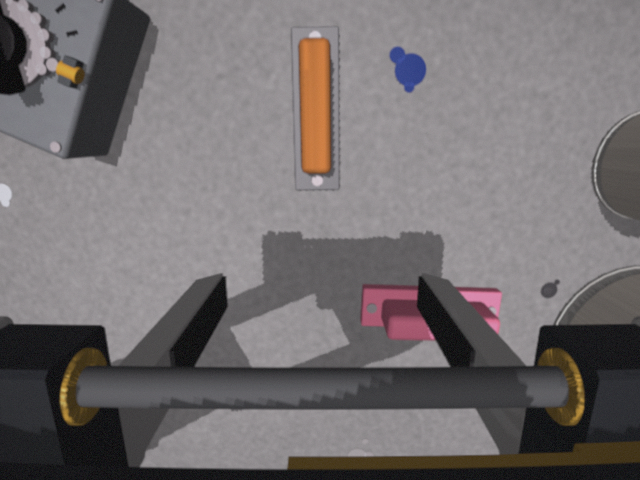

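The wooden scraper sits ahead at wrist (315,106), and the pink one is lower right at (430,310). I'll refine the handle pose from the colour mask.

```bash
python3 -c "
from h import *
import pickle
p=pickle.load(open('w1.pkl','rb'));im=cv2.imread('pics/w1.png')
h=cv2.cvtColor(im,cv2.COLOR_BGR2HSV)
m=cv2.inRange(h,(5,120,60),(20,255,255));m[:,:250]=0
n,l,s,c=cv2.connectedComponentsWithStats(m);i=1+s[1:,4].argmax();print(s[i],c[i])
ys,xs=np.where(l==i)
cn=cv2.findContours((l==i).astype(np.uint8),0,1)[0][0][:,0]
W=np.array([onz(p,q,.058)[:2] for q in cn])
r=cv2.minAreaRect((W*1000).astype(np.float32));print('z58',r)
# screws on sole
print(onz(p,(316,36),.014),onz(p,(317,181),.014))
# two-view of the sole's upper screw / handle centre with top
pt=camera_params('top')
S=lambda a:((a[0]+.5)/5-.5+390,(a[1]+.5)/5-.5+235)
print(two(p,(316,36),pt,S((118,96))),two(p,(317,181),pt,S((205,312))))
print('handle top corner', two(p,(300,172),pt,S((190,292))),two(p,(328,40),pt,S((158,98))))
"
```

```text
[ 299   38   32  135 3962] [315.01388188 104.83745583]
z58 ((520.7413330078125, -360.41796875), (96.78876495361328, 22.500024795532227), 17.933467864990234)
[ 0.57837722 -0.342737    0.014     ] [ 0.4637636 -0.3787621  0.014    ]
(array([ 0.57675054, -0.3431601 ,  0.01967236]), np.float64(0.000723669943195541)) (array([ 0.46381103, -0.37915619,  0.02107336]), np.float64(0.0017003236457317887))
handle top corner (array([ 0.47084094, -0.36350176,  0.05900512]), np.float64(0.0007658855690828594)) (array([ 0.56898533, -0.3554882 ,  0.05577111]), np.float64(0.00016949978990007594))
```

>>> step_arm --motion "100 1 1.6 -0.1 0.008 0.0017 0;100 1.5 2.6 -0.1 0 0 0;100 1.5 2.6 -0.1 0 0 0;100 1.5 2 -0.1 0 0 0;100 1.5 0.85 0 0 0 0;100 1 0 0 0 0 0;100 0 0 0 0 0 0"

```text
time: 1.95
tool_pos: [0.5169, -0.3639, 0.123]
ee_rot: [-2.549, 1.563, 2.451]
wrist_force: [-0.1, 0.7, 0.4]
width: 0.0941
```

```bash
python3 -c "
from h import *
plan([.5208,-.3605,.038],.308-np.pi/2)
"
```

```text
t 1.95 pos [ 0.5169 -0.3639  0.123 ] jaw -1.2836 tilt [-0.006  0.005 -1.   ] w 0.0941 F [-0.15  0.73  0.39] M [-0.028  0.021  0.016]
q [-0.703  0.312  1.308 -0.     1.529  0.581]
shift tool cm (current axes) [ 8.5   0.51 -0.17] after turn [ 8.5   0.47 -0.21] rotvec [-0.0208 -0.0065  0.0043]
```

>>> step_arm --motion "100 1 0.47 -0.2 -0.0208 -0.0065 0.004;100 1.5 0 0 0 0 0;100 1.5 0 0 0 0 0;100 1.5 0 0 0 0 0;100 1.5 0 0 0 0 0;100 1 0 0 0 0 0;100 0 0 0 0 0 0;100 0 0 0 0 0 0"

```text
time: 2.62
tool_pos: [0.5227, -0.3619, 0.0468]
ee_rot: [0.641, 1.565, -0.623]
wrist_force: [0.3, 0.0, 0.5]
width: 0.0939
```

```bash
python3 -c "
from h import *
plan([.5208,-.3605,.038],.308-np.pi/2)
p=camera_params('wrist')
im=snapshot('wrist');cv2.imwrite('pics/w2.png',im[:,:,::-1])
"
```

```text
t 2.62 pos [ 0.5227 -0.3619  0.0468] jaw -1.2634 tilt [ 0.005 -0.003 -1.   ] w 0.0939 F [0.27 0.01 0.5 ] M [-0.015  0.009 -0.027]
q [-0.695  0.364  1.398  0.     1.374  0.568]
shift tool cm (current axes) [ 0.88 -0.14 -0.2 ] after turn [ 0.88 -0.14 -0.19] rotvec [-0.0006  0.0047 -0.0035]
```

View pics/w2.png

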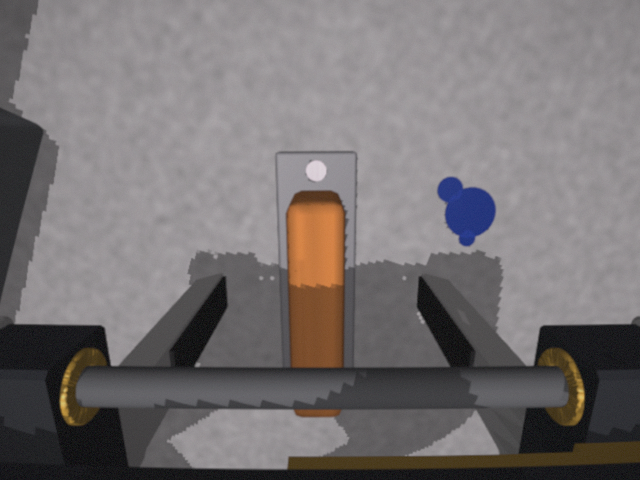

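>>> step_arm --motion "100 0.5 -0.1 -0.15 0 0 0;100 0.4 0 0 0 0 0;100 0 0 0 0 0 0;15 0 0 0 0 0 0;5 0 0 0 0 0 0;0 0 0 0 0 0 0;0 0 0 0 0 0 0;0 0 0 0 0 0 0;0 0 0 0 0 0 0;0 0 0 0 0 0 0;0 0 0 0 0 0 0"

```text
time: 3.58
tool_pos: [0.5222, -0.3602, 0.0375]
ee_rot: [0.676, 1.564, -0.587]
wrist_force: [0.5, 0.7, -0.1]
width: 0.0442
```

```bash
python3 -c "
from h import *
plan([.5208,-.3605,.038],.308-np.pi/2)
"
```

```text
t 3.58 pos [ 0.5222 -0.3602  0.0375] jaw -1.2622 tilt [ 0.005 -0.004 -1.   ] w 0.0442 F [ 0.45  0.73 -0.07] M [-0.02  -0.008  0.025]
q [-6.940e-01  3.680e-01  1.412e+00  1.000e-03  1.355e+00  5.680e-01]
shift tool cm (current axes) [-0.05 -0.14 -0.01] after turn [-0.05 -0.14 -0.01] rotvec [ 0.0006  0.005  -0.004 ]
```

>>> step_arm --motion "0 0 -0.1 0 0 0.005 -0.004;0 0 0 0 0 0 0;0 0 0 0 0 0 0;0 0 0 0 0 0 0;0 0 0 0 0 0 0;0 0 0 0 0 0 0"

```text
time: 4.08
tool_pos: [0.5212, -0.3604, 0.0375]
ee_rot: [-2.772, 1.571, 2.249]
wrist_force: [-0.4, 0.7, -1.0]
width: 0.024
```

```bash
python3 -c "
from h import *
plan([.5208,-.3605,.038],.308-np.pi/2)
"
```

```text
t 4.08 pos [ 0.5212 -0.3604  0.0375] jaw -1.2622 tilt [-0.  0. -1.] w 0.024 F [-0.44  0.68 -1.02] M [0.039 0.048 0.017]
q [-0.694  0.371  1.408  0.     1.363  0.568]
shift tool cm (current axes) [-0.05 -0.04 -0.  ] after turn [-0.05 -0.04 -0.  ] rotvec [ 0.0006 -0.0002  0.0001]
```

>>> step_arm --motion "0 -1 0 0 0 0 0;0 -2 0 0 0 0 0;0 -2.5 0 0 0 0 0;0 -2.5 0 0 0 0 0;0 -2.5 0 0 0 0 0;0 -2.5 0 0 0 0 0;0 -2 0 0 0 0 0;0 0 0 0 0.08 0 0;0 0 0 0 0.1 0 0;0 0 0 0 0.1 0 0;0 0 0 0 0.1 0 0;0 0 0 0 0.053 0 0;0 0 0 0 0 0 0"

```text
time: 5.17
tool_pos: [0.521, -0.3604, 0.1876]
ee_rot: [-1.988, 1.57, 2.599]
wrist_force: [0.7, -0.3, -2.4]
width: 0.0241
```

```bash
python3 -c "
from h import *
plan([*unit(.003,-.062),.18],-.124-np.pi/2)
"
```

```text
t 5.17 pos [ 0.521  -0.3604  0.1876] jaw -1.6961 tilt [-0.  0. -1.] w 0.0241 F [ 0.73 -0.34 -2.4 ] M [ 0.039  0.049 -0.035]
q [-0.695  0.283  1.216 -0.     1.643  1.001]
shift tool cm (current axes) [  0.77  -4.72 -31.2 ] after turn [  0.76  -4.69 -31.21] rotvec [-0.0013 -0.0002  0.0004]
```

>>> step_arm --motion "0 0 -0.2 -1.4 0 0 0;0 0 -0.4 -2.6 0 0 0;0 0 -0.4 -2.6 0 0 0;0 0 -0.4 -2.6 0 0 0;0 0 -0.4 -2.6 0 0 0;0 0 -0.4 -2.6 0 0 0;0 0 -0.4 -2.6 0 0 0;0 0 -0.4 -2.6 0 0 0;0 0 -0.4 -2.6 0 0 0;0 0 -0.4 -2.6 0 0 0;0 0 -0.4 -2.6 0 0 0;0 0 -0.4 -2.6 0 0 0;0 0 0 -1.2 0 0 0;0 0 0 0 0 0 0;0 0 0 0 0 0 0"

```text
time: 6.42
tool_pos: [0.5141, -0.045, 0.1877]
ee_rot: [0.271, 1.57, -1.423]
wrist_force: [-0.6, 0.9, -2.5]
width: 0.0238
```

```bash
python3 -c "
from h import *
plan([*unit(.003,-.062),.10],-.124-np.pi/2)
for n in ('top','scene','wrist'):
  im=snapshot(n);cv2.imwrite(f'pics/{n}3.png',im[:,:,::-1])
  if n=='top': crop(im,150,200,370,340,3.5,'pics/t3.png')
  if n=='scene': crop(im,220,90,430,270,3.5,'pics/s3.png')
"
```

```text
t 6.42 pos [ 0.5141 -0.045   0.1877] jaw -1.6931 tilt [ 0.    -0.001 -1.   ] w 0.0238 F [-0.57  0.91 -2.52] M [-0.066  0.043  0.041]
q [-1.970e-01  2.200e-02  1.512e+00 -1.000e-03  1.607e+00  1.497e+00]
shift tool cm (current axes) [ 8.77 -0.1  -0.  ] after turn [ 8.77 -0.1   0.01] rotvec [ 0.0017  0.001  -0.0003]
```

View pics/t3.png

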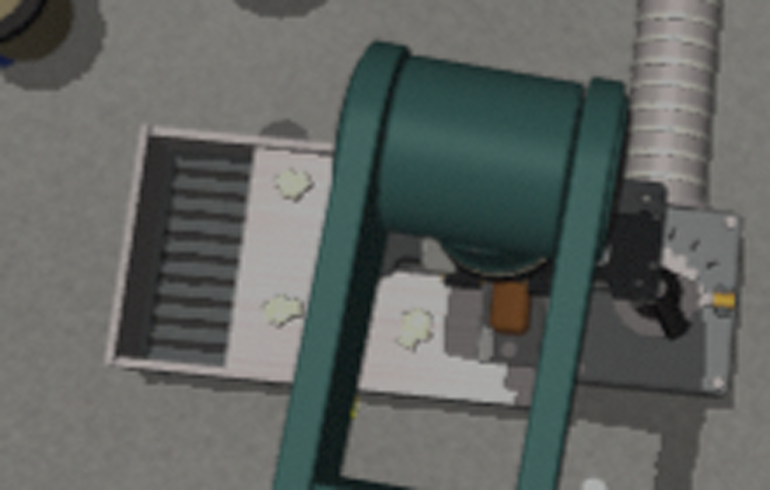

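View pics/s3.png

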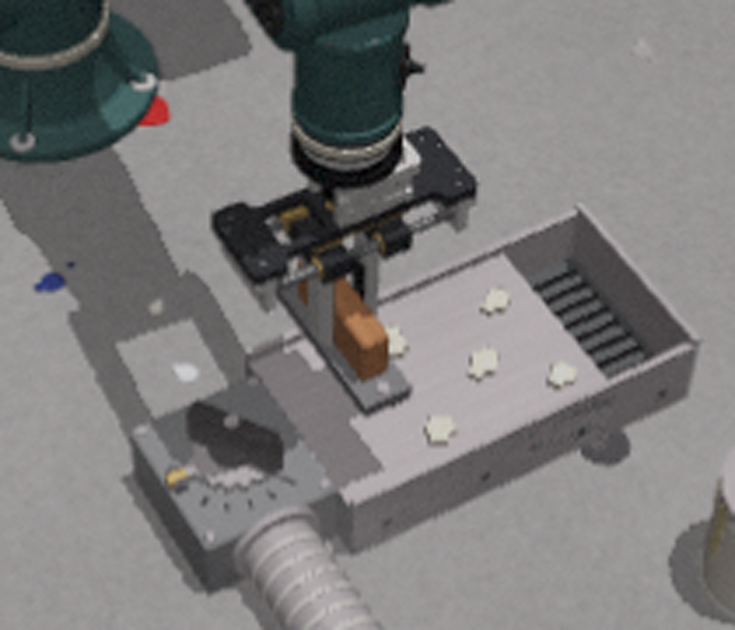

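View pics/wrist3.png

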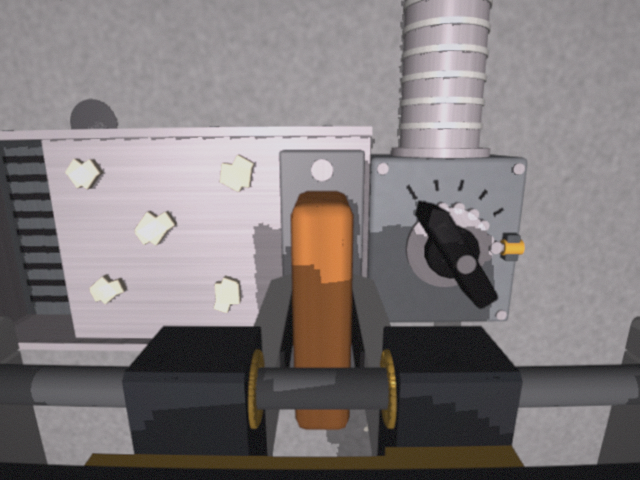

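The scraper hangs over the head end of the plate, clear of all five crumbs (wrist: (84,173), (154,228), (107,289), (237,173), (227,294)). I'll cross-check the unit pose.

```bash
python3 -c "
from h import *
p=camera_params('wrist')
a=-.124;R=np.array([[np.cos(a),-np.sin(a)],[np.sin(a),np.cos(a)]])
f=lambda X:(R.T@(np.array(X[:2])-[.5178,.0170])*1000).round(1)
for n,uv,z in [('c',(84,173),.064),('c',(154,228),.064),('c',(107,289),.064),('c',(237,173),.064),('c',(227,294),.064),('sc',(383,169),.067),('sc',(519,170),.067),('sc',(502,315),.067),('plate end',(45,143),.06),('plate end',(75,337),.06),('upst top in',(200,135),.07),('upst out',(200,128),.07),('soletop +x+y',(281,151),.164),('soletop +x-y',(363,153),.164)]:
  print(n,f(onz(p,uv,z)), onz(p,uv,z)[:2].round(4))
"
```

```text
c [ 54.7 110.6] [0.5857 0.12  ]
c [13.3 62.8] [0.5387 0.0777]
c [-35.9 106. ] [0.4953 0.1266]
c [53.8 -2.2] [0.571  0.0082]
c [-39.8  10.9] [0.4797 0.0327]
sc [  56.7 -107. ] [ 0.5609 -0.0962]
sc [  56.4 -205.3] [ 0.5484 -0.1937]
sc [ -57. -206.] [ 0.4358 -0.1804]
plate end [ 76.5 139.5] [0.6109 0.146 ]
plate end [-80.5 142.3] [0.4555 0.1681]
upst top in [80.6 20.9] [0.6003 0.0278]
upst out [85.3 20.6] [0.605  0.0269]
soletop +x+y [ 72.2 -44.6] [ 0.5839 -0.0362]
soletop +x-y [ 71.2 -82.4] [ 0.5783 -0.0736]
```

>>> step_arm --motion "0 1 0 0 0.0017 0 0;0 2 0 0 0 0 0;0 2 0 0 0 0 0;0 2 0 0 0 0 0;0 1 0 0 0 0 0;0 0.5 0 0 0 0 0;0 0 0 0 0 0 0;0 0.1 0 0 0 0 0;0 0 0 0 0 0 0"

```text
time: 7.32
tool_pos: [0.5151, -0.0455, 0.1027]
ee_rot: [1.519, 1.568, -0.178]
wrist_force: [0.2, -0.5, -1.7]
width: 0.0239
```

>>> step_arm --motion "0 0.1 0 0 0 0 0;0 0 0 0 0 0 0"

```text
time: 7.48
tool_pos: [0.5149, -0.0453, 0.1015]
ee_rot: [1.515, 1.569, -0.182]
wrist_force: [0.1, -0.2, -1.5]
width: 0.0241
```

>>> step_arm --motion "0 0.08 0 0 0 0 0;0 0 0 0 0 0 0"

```text
time: 7.65
tool_pos: [0.5144, -0.0452, 0.1]
ee_rot: [1.514, 1.57, -0.182]
wrist_force: [-0.3, -0.3, -2.3]
width: 0.0237
```

>>> step_arm --motion "0 0.1 0 0 0 0 0;0 0 0 0 0 0 0"

```text
time: 7.82
tool_pos: [0.5142, -0.0451, 0.0986]
ee_rot: [-1.798, 1.571, 2.789]
wrist_force: [0.2, -0.0, -2.0]
width: 0.0239
```

>>> step_arm --motion "0 0.06 0 0 0 0 0;0 0 0 0 0 0 0;0 0 0 0 0 0 0"

```text
time: 8.07
tool_pos: [0.5142, -0.0452, 0.098]
ee_rot: [-1.725, 1.571, 2.862]
wrist_force: [-0.1, -0.6, -2.0]
width: 0.0235
```

>>> step_arm --motion "0 0 0 -0.5 0 0 0;0 0 0 -0.9 0 0 0;0 0 0 -0.9 0 0 0;0 0 0 -0.9 0 0 0;0 0 0 -0.9 0 0 0;0 0 0 -0.9 0 0 0;0 0 0 -0.9 0 0 0;0 0 0 -0.9 0 0 0;0 0 0 -0.9 0 0 0;0 0 0 -0.8 0 0 0;0 0 0 -0.4 0 0 0;0 0 0 0 0 0 0"

```text
time: 9.07
tool_pos: [0.5255, 0.0441, 0.0981]
ee_rot: [-2.814, 1.57, 1.774]
wrist_force: [-0.5, -0.3, -1.7]
width: 0.0237
```

```bash
python3 -c "
from h import *
plan([*unit(.0035,.135),.098],-.124-np.pi/2)
im=snapshot('wrist');cv2.imwrite('pics/w4.png',im[:,:,::-1])
im=snapshot('scene');crop(im,220,90,430,270,3.5,'pics/s4.png')
"
```

```text
t 9.07 pos [0.5255 0.0441 0.0981] jaw -1.6956 tilt [-0.  0. -1.] w 0.0237 F [-0.53 -0.25 -1.69] M [ 0.018 -0.03   0.006]
q [-0.024  0.097  1.614  0.     1.43   1.672]
shift tool cm (current axes) [ 1.000e-02 -9.000e-02 -1.071e+01] after turn [ 1.000e-02 -8.000e-02 -1.071e+01] rotvec [-0.0009 -0.0003  0.0001]
```

View pics/w4.png

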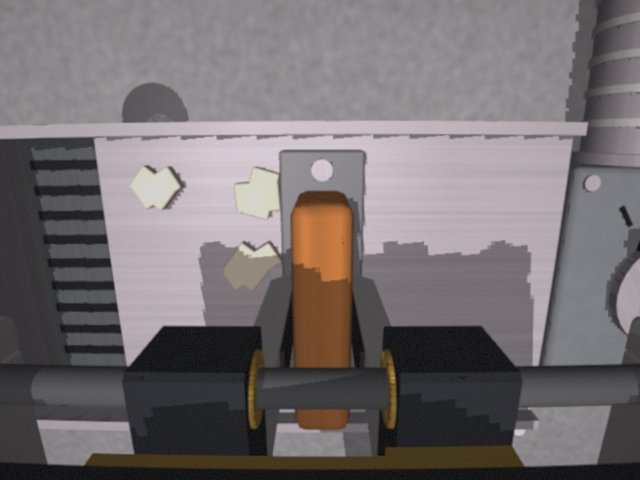

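View pics/s4.png

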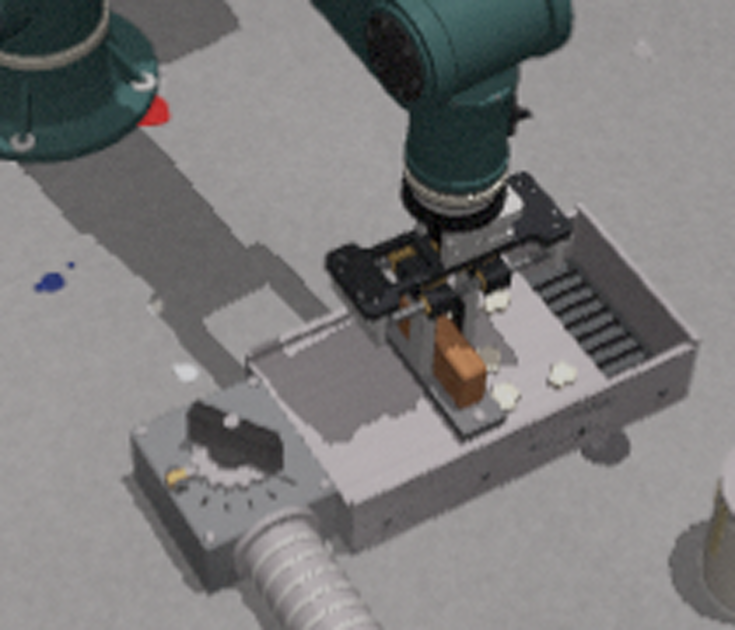

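>>> step_arm --motion "0 0 0 -0.5 0 0 0;0 0 -0.04 -0.9 0 0 0;0 0 -0.04 -0.9 0 0 0;0 0 0 -0.9 0 0 0;0 0 0 -0.9 0 0 0;0 0 0 -0.9 0 0 0;0 0 0 -0.9 0 0 0;0 0 0 -0.9 0 0 0;0 0 0 -0.9 0 0 0;0 0 0 -0.9 0 0 0;0 0 0 -0.9 0 0 0;0 0 0 -0.8 0 0 0;0 0 0 -0.7 0 0 0;0 0 0 -0.3 0 0 0;0 0 0 0 0 0 0"

```text
time: 10.42
tool_pos: [0.5389, 0.1561, 0.098]
ee_rot: [-2.12, 1.571, 2.467]
wrist_force: [0.6, 0.3, -2.5]
width: 0.0239
```

```bash
python3 -c "
from h import *
plan([*unit(.0035,.135),.098],-.124-np.pi/2)
im=snapshot('wrist');cv2.imwrite('pics/w5.png',im[:,:,::-1])
im=snapshot('scene');crop(im,220,90,430,270,3.5,'pics/s5.png')
"
```

```text
t 10.42 pos [0.5389 0.1561 0.098 ] jaw -1.6959 tilt [-0.  0. -1.] w 0.0239 F [ 0.6   0.25 -2.48] M [ 0.019  0.022 -0.059]
q [0.181 0.17  1.533 0.    1.439 1.877]
shift tool cm (current axes) [ 0.   -0.02  0.56] after turn [ 0.   -0.02  0.56] rotvec [-0.0011 -0.0001  0.0002]
```

View pics/w5.png

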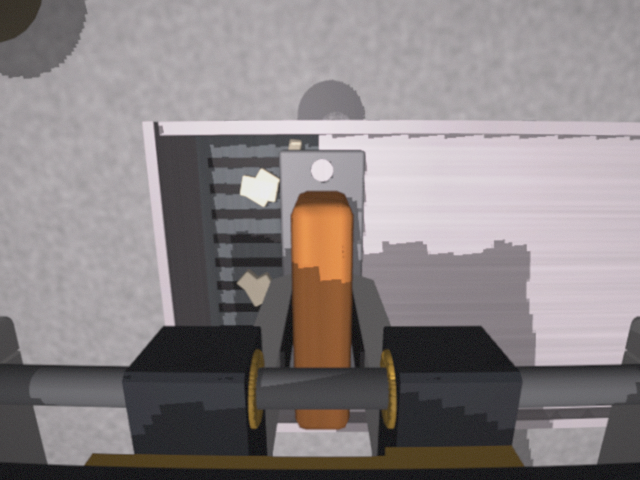

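View pics/s5.png

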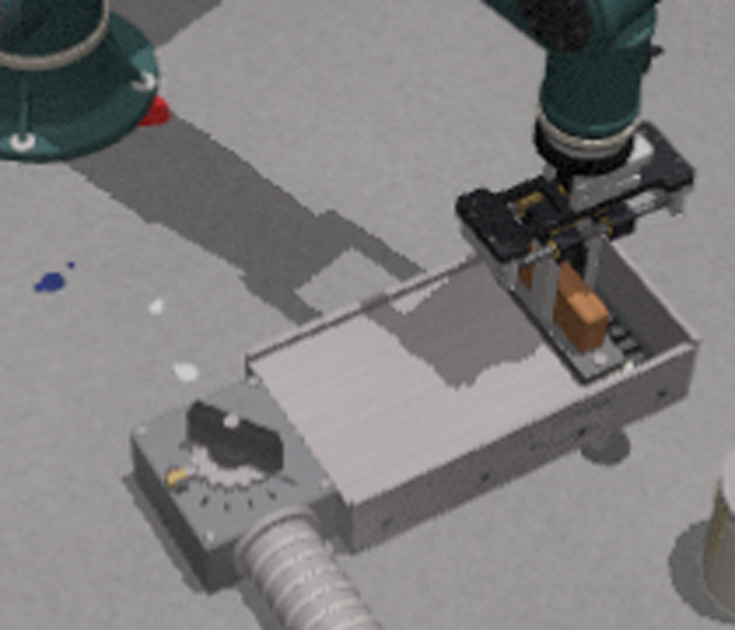

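The plate looks bare. Two crumbs show in the trough at wrist (260,187) and (255,288), plus a part of one at (295,145). I'll lift and look.

>>> step_arm --motion "0 -1 0 0 0 0 0;0 -2 0 0 0 0 0;0 -2.5 0 0 0 0 0;0 -2.5 0 0 0 0 0;0 -1 0 0 1 0 0;0 0 0 1.5 0 0 0;0 0 0 2.5 0 0 0;0 0 0 2.5 0 0 0;0 0 0 2.5 0 0 0;0 0 0 1 0 0 0;0 0 0 0 0 0 0"

```text
time: 11.43
tool_pos: [0.513, 0.0557, 0.1877]
ee_rot: [-0.732, 1.569, -2.556]
wrist_force: [1.0, 0.5, -2.4]
width: 0.0238
```

```bash
python3 -c "
from h import *
plan([.5208,-.3605,.2],.308-np.pi/2)
im=snapshot('wrist');cv2.imwrite('pics/w6.png',im[:,:,::-1])
"
```

```text
t 11.43 pos [0.513  0.0557 0.1877] jaw -1.8243 tilt [-0.001 -0.001 -1.   ] w 0.0238 F [ 0.98  0.48 -2.38] M [ 0.047 -0.019  0.035]
q [-1.000e-03  2.300e-02  1.511e+00 -1.000e-03  1.609e+00  1.823e+00]
shift tool cm (current axes) [-1.2  11.19 40.1 ] after turn [ -1.23 -11.88  39.9 ] rotvec [-0.5615  0.0008  0.0013]
```

View pics/w6.png

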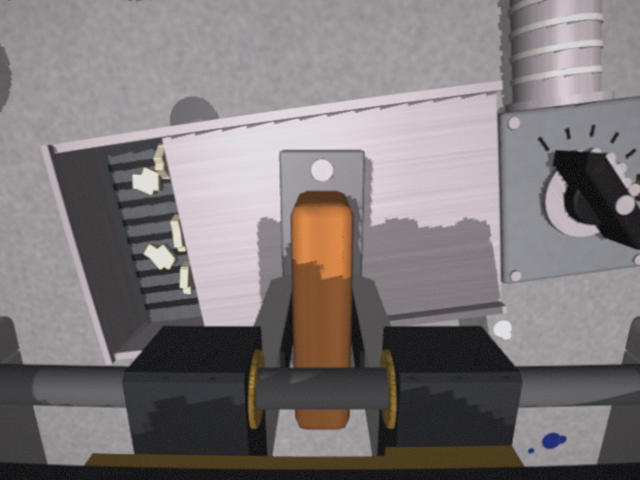

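All five crumbs lie in the trough, at wrist (145,180), (160,160), (177,232), (158,256) and (185,278), and the plate is bare. I'll put the scraper back.

>>> step_arm --motion "0 0 0 0 -0.1 0 0;0 0 0 0 -0.12 0 0;0 0 0 0 -0.12 0 0;0 0 0 0 -0.12 0 0;0 0 0 0 -0.1 0 0;0 0 -0.3 1.2 0 0 0;0 0 -0.75 2.5 0 0 0;0 0 -0.9 3 0 0 0;0 0 -0.9 3 0 0 0;0 0 -0.9 3 0 0 0;0 0 -0.9 3 0 0 0;0 0 -0.9 3 0 0 0;0 0 -0.9 3 0 0 0;0 0 -0.9 3 0 0 0;0 0 -0.9 3 0 0 0;0 0 -0.9 3 0 0 0;0 0 -0.9 3 0 0 0;0 0 -0.9 3 0 0 0;0 0 -0.7 2 0 0 0;0 0 0 0 0 0 0"

```text
time: 13.15
tool_pos: [0.5197, -0.3504, 0.1868]
ee_rot: [-1.04, 1.569, -2.309]
wrist_force: [-0.2, 0.1, -2.1]
width: 0.0235
```

```bash
python3 -c "
from h import *
plan([.5208,-.3605,.038],.308-np.pi/2)
"
```

```text
t 13.15 pos [ 0.5197 -0.3504  0.1868] jaw -1.2685 tilt [-0.001 -0.002 -1.   ] w 0.0235 F [-0.21  0.1  -2.13] M [ 0.021 -0.026 -0.035]
q [-0.683  0.268  1.236 -0.002  1.638  0.586]
shift tool cm (current axes) [14.88 -0.17  0.98] after turn [14.88 -0.2   0.99] rotvec [-0.0057  0.0011  0.0019]
```

>>> step_arm --motion "0 1.5 -0.2 0.6 0 0.001 0.002;0 2.5 0 0 0 0 0;0 2.5 0 0 0 0 0;0 2.5 0 0 0 0 0;0 2.5 0 0 0 0 0;0 1.5 0 0 0 0 0;0 1 0 0 0 0 0;0 0.4 0 0 0 0 0;0 0.2 0 0 0 0 0;0 0 0 0 0 0 0;0 0 0 0 0 0 0"

```text
time: 14.07
tool_pos: [0.5217, -0.3523, 0.0437]
ee_rot: [1.238, 1.567, -0.024]
wrist_force: [-0.4, 0.1, -1.2]
width: 0.024
```

```bash
python3 -c "
from h import *
plan([.5208,-.3605,.0375],.308-np.pi/2)
"
```

```text
t 14.07 pos [ 0.5217 -0.3523  0.0437] jaw -1.262 tilt [ 0.004 -0.    -1.   ] w 0.024 F [-0.44  0.11 -1.21] M [ 0.013 -0.076  0.008]
q [-0.685  0.355  1.416  0.002  1.367  0.576]
shift tool cm (current axes) [ 0.62 -0.33  0.75] after turn [ 0.62 -0.33  0.75] rotvec [ 0.0008  0.0012 -0.0035]
```

>>> step_arm --motion "0 0.4 0 0 0 0.001 -0.0035;0 0.15 0 0 0 0 0;0 0 0 0 0 0 0;0 0 0 0 0 0 0"

```text
time: 14.4
tool_pos: [0.5214, -0.3522, 0.0375]
ee_rot: [-2.498, 1.57, 2.523]
wrist_force: [-0.2, -0.6, 0.1]
width: 0.0237
```

>>> step_arm --motion "0 0.08 0 0 0 0 0;0 0 0 0 0 0 0;0 0 0 0 0 0 0"

```text
time: 14.65
tool_pos: [0.5214, -0.3522, 0.0374]
ee_rot: [-2.415, 1.57, 2.606]
wrist_force: [-1.6, 0.7, 5.7]
width: 0.0238
```

>>> step_arm --motion "30 0 0 0 0 0 0;55 0 0 0 0 0 0;55 0 0 0 0 0 0;55 0 0 0 0 0 0;55 0 0 0 0 0 0;55 0 0 0 0 0 0;55 -0.5 0 0 0 0 0;55 -2 0 0 0 0 0;55 -2.5 0 0 0 0 0;55 -2.5 0 0 0 0 0;55 -2.5 0 0 0 0 0;55 -2.5 0 0 0 0 0;55 -1 0 0 0 0 0;55 0 0 0 0 0 0"

```text
time: 15.82
tool_pos: [0.5226, -0.3531, 0.1751]
ee_rot: [0.543, 1.566, -0.719]
wrist_force: [1.1, -0.4, 0.5]
width: 0.0514
```

```bash
python3 -c "
from h import *
g=np.array([.4984,-.1388])
plan([*g,.17],.465-np.pi/2)
im=snapshot('wrist');cv2.imwrite('pics/w7.png',im[:,:,::-1])
im=snapshot('top');cv2.imwrite('pics/top7.png',im[:,:,::-1])
"
```

```text
t 15.82 pos [ 0.5226 -0.3531  0.1751] jaw -1.2618 tilt [ 0.004 -0.003 -1.   ] w 0.0514 F [ 1.15 -0.43  0.5 ] M [ 0.     0.027 -0.03 ]
q [-0.684  0.277  1.249 -0.     1.611  0.578]
shift tool cm (current axes) [  0.43   4.21 -21.15] after turn [  0.51   7.45 -20.24] rotvec [-0.156   0.0046 -0.0023]
```

View pics/w7.png

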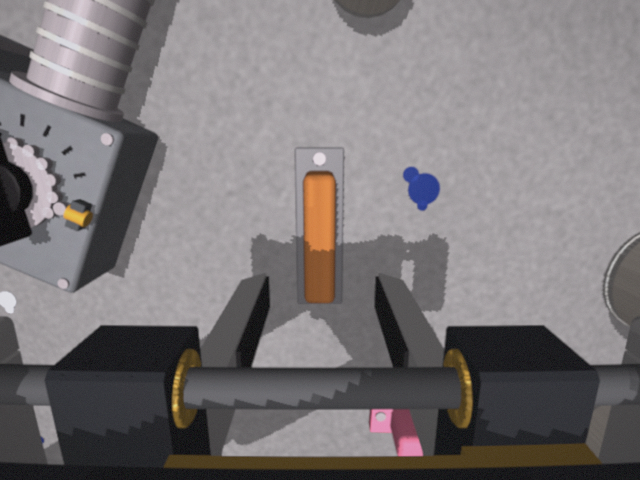

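View pics/top7.png

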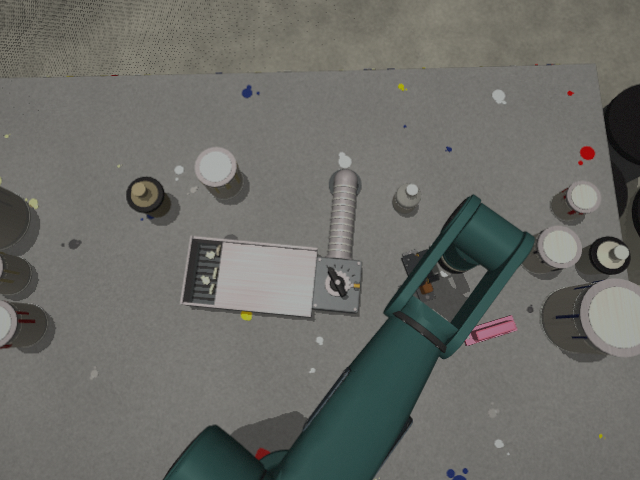

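Scraper stands on its sole at wrist (320,225). Next is the knob, stopping short of it for a close look first.

>>> step_arm --motion "55 0 0 0 -0.08 0.0046 -0.0023;55 0 0 0 -0.076 0 0;55 0 -0.1 -1.4 0 0 0;55 0 -0.1 -2.6 0 0 0;55 0 -0.1 -2.6 0 0 0;55 0 -0.1 -2.6 0 0 0;55 0 0 -2.6 0 0 0;55 0 0 -2.6 0 0 0;55 0 0 -2.6 0 0 0;55 0 0 -2 0 0 0;55 0 0 -1.2 0 0 0;55 0 0 0 0 0 0;55 0 0 0 0 0 0"

```text
time: 17.0
tool_pos: [0.4267, -0.1731, 0.1711]
ee_rot: [-2.666, 1.562, 2.512]
wrist_force: [0.1, -0.5, -0.5]
width: 0.0517
```

```bash
python3 -c "
from h import *
g=np.array([.4984,-.1388])
plan([*g,.13],.465-np.pi/2)
p=camera_params('wrist')
im=snapshot('wrist');cv2.imwrite('pics/w8.png',im[:,:,::-1])
import pickle;pickle.dump(p,open('w8.pkl','wb'))
print(proj(p,[*g,.112]))
"
```

```text
t 17.0 pos [ 0.4267 -0.1731  0.1711] jaw -1.1053 tilt [-0.007  0.005 -1.   ] w 0.0517 F [ 0.1  -0.5  -0.53] M [-0.006  0.005 -0.01 ]
q [-5.090e-01 -9.100e-02  1.654e+00  1.000e-03  1.587e+00  5.960e-01]
shift tool cm (current axes) [4.08 7.97 0.19] after turn [4.11 7.95 0.15] rotvec [ 0.0005 -0.0079  0.0041]
[325.00820759 126.50067751]
```

View pics/w8.png

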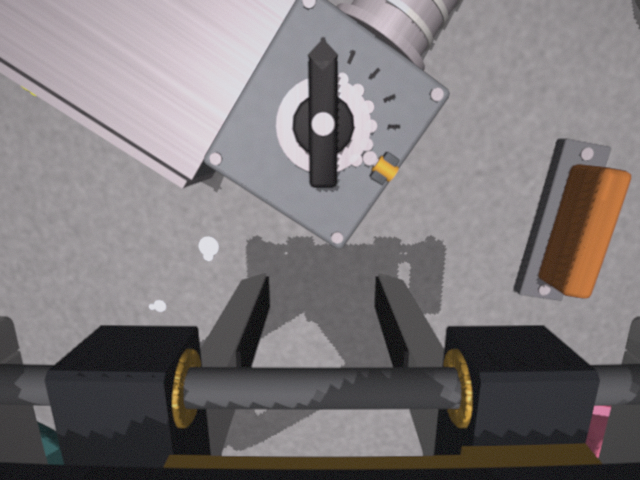

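The knob is dead ahead and the bar lies along the tool's y: nose at (322,45), cap at (322,124).

```bash
python3 -c "
from h import *
import pickle
p=pickle.load(open('w8.pkl','rb'));pt=camera_params('top')
U=lambda a:((a[0]+.5)/4-.5+170,(a[1]+.5)/4-.5+220)
print(two(p,(322,124),pt,U((672,249))))
g=onz(p,(322,124),.113);n=onz(p,(322,42),.112);b=onz(p,(323,186),.112);d=n-b;print(g,np.arctan2(d[1],d[0]))
plan([*g[:2],.13],.465-np.pi/2)
"
```

```text
(array([ 0.49789615, -0.13779506,  0.12097475]), np.float64(0.002213341220411046))
[ 0.49881173 -0.13677711  0.113     ] 0.47360624972190635
t 17.05 pos [ 0.427  -0.1736  0.1714] jaw -1.106 tilt [-0.007  0.005 -1.   ] w 0.0521 F [ 0.42  0.5  -0.14] M [ 0.005 -0.048  0.04 ]
q [-5.100e-01 -9.000e-02  1.653e+00  1.000e-03  1.587e+00  5.960e-01]
shift tool cm (current axes) [ 4.11  8.09 -0.05] after turn [ 4.14  8.07 -0.08] rotvec [-0.0002 -0.0075  0.0038]
```

>>> step_arm --motion "55 0 1.2 0 0 0 0;55 0 2.4 0 0 0 0;55 0 2.2 0 0 0 0;55 0 1.5 0 0 0 0;55 0 0.7 0 0 0 0;55 0 0 0 0 0 0;55 0 0 0 0 0 0"

```text
time: 17.63
tool_pos: [0.4985, -0.1376, 0.1715]
ee_rot: [-2.633, 1.562, 2.545]
wrist_force: [0.5, 0.8, -0.0]
width: 0.0518
```

```bash
python3 -c "
from h import *
plan([.4986,-.1378,.101],.467-np.pi/2)
"
```

```text
t 17.63 pos [ 0.4985 -0.1376  0.1715] jaw -1.1056 tilt [-0.007  0.005 -1.   ] w 0.0518 F [ 0.54  0.76 -0.03] M [-0.114  0.047  0.008]
q [-0.38   0.037  1.529  0.002  1.584  0.725]
shift tool cm (current axes) [7.05 0.03 0.08] after turn [ 7.05 -0.    0.03] rotvec [-0.0018 -0.0076  0.0042]
```

>>> step_arm --motion "55 1 0 0 -0.0018 -0.0076 0.0042;55 1.5 0 0 0 0 0;55 1.5 0 0 0 0 0;55 1 0 0 0 0 0;55 0.5 0 0 0 0 0;55 0 0 0 0 0 0;55 0 0 0 0 0 0"

```text
time: 18.22
tool_pos: [0.4984, -0.1376, 0.1173]
ee_rot: [1.063, 1.569, -0.042]
wrist_force: [0.5, 0.2, 0.0]
width: 0.0518
```

```bash
python3 -c "
from h import *
plan([.4986,-.1378,.101],.467-np.pi/2)
im=snapshot('wrist');cv2.imwrite('pics/w9.png',im[:,:,::-1])
im=snapshot('scene');crop(im,220,100,380,260,4,'pics/s9.png')
"
```

```text
t 18.22 pos [ 0.4984 -0.1376  0.1173] jaw -1.1045 tilt [ 0.002 -0.    -1.   ] w 0.0518 F [0.54 0.16 0.05] M [-0.039 -0.011 -0.024]
q [-3.790e-01  6.000e-02  1.615e+00  1.000e-03  1.466e+00  7.250e-01]
shift tool cm (current axes) [1.63 0.01 0.03] after turn [1.63 0.01 0.03] rotvec [-0.0008  0.0007 -0.0013]
```

View pics/w9.png

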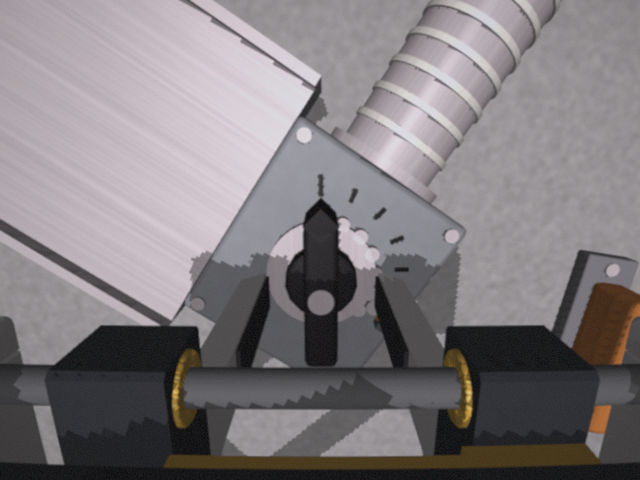

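View pics/s9.png

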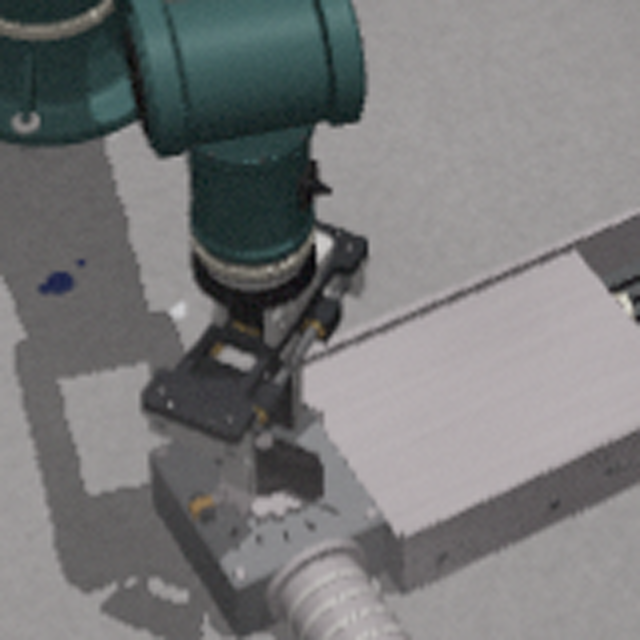

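>>> step_arm --motion "33 0.3 0 0 0 0 0;33 0.4 0 0 0 0 0;33 0.4 0 0 0 0 0;33 0.3 0 0 0 0 0;33 0.2 0 0 0 0 0;33 0 0 0 0 0 0;33 0 0 0 0 0 0"

```text
time: 18.9
tool_pos: [0.4984, -0.1372, 0.1007]
ee_rot: [1.496, 1.57, 0.392]
wrist_force: [-0.6, 0.5, 0.7]
width: 0.0309
```

>>> step_arm --motion "10 0 0 0 0 0 0;0 0 0 0 0 0 0;0 0 0 0 0 0 0;0 0 0 0 0 0 0;0 0 0 0 0 0 0"

```text
time: 19.32
tool_pos: [0.4984, -0.1369, 0.1012]
ee_rot: [1.69, 1.569, 0.586]
wrist_force: [-0.9, 0.6, 1.6]
width: 0.016
```

```bash
python3 -c "
from h import *
plan([.4986,-.1378,.101],.467-np.pi/2)
"
```

```text
t 19.32 pos [ 0.4984 -0.1369  0.1012] jaw -1.1039 tilt [ 0.001  0.001 -1.   ] w 0.016 F [-0.87  0.56  1.6 ] M [0.305 0.113 0.014]
q [-3.790e-01  7.100e-02  1.636e+00  1.000e-03  1.434e+00  7.250e-01]
shift tool cm (current axes) [ 0.02 -0.02  0.09] after turn [ 0.02 -0.02  0.09] rotvec [-0.0001 -0.0002 -0.0015]
```

>>> step_arm --motion "0 0 0 0 0.05 0 0;0 0 0 0 0.05 0 0;0 0 0 0 0.05 0 0;0 0 0 0 0.05 0 0;0 0 0 0 0 0 0"

```text
time: 19.73
tool_pos: [0.4984, -0.1368, 0.1012]
ee_rot: [1.881, 1.569, 0.577]
wrist_force: [-1.2, 1.8, 2.1]
width: 0.0157
```

```bash
cat > k.py <<'E'
from h import *
J0=-1.1045
p,R,o=st();j=np.arctan2(R[1,2],R[0,2])
print('t',round(o['time'],2),'turn',round(J0-j,4),'pos',p.round(4),'F',o['wrist_force'].round(1),'M',o['wrist_torque'].round(3),'w',round(o['width'],4))
E
python3 k.py
```

```text
t 19.73 turn 0.1999 pos [ 0.4984 -0.1368  0.1012] F [-1.2  1.8  2.1] M [0.401 0.251 0.136] w 0.0157
```

>>> step_arm --motion "0 0 0 0 0.05 0 0;0 0 0 0 0.05 0 0;0 0 0 0 0.04 0 0;0 0 0 0 0 0 0"

```text
time: 20.07
tool_pos: [0.4984, -0.1369, 0.1012]
ee_rot: [2.069, 1.569, 0.625]
wrist_force: [-1.7, 2.8, 1.8]
width: 0.0159
```

```bash
python3 k.py
```

```text
t 20.07 turn 0.3389 pos [ 0.4984 -0.1369  0.1012] F [-1.7  2.8  1.8] M [0.497 0.276 0.011] w 0.0159
```

>>> step_arm --motion "0 0 0 0 0.05 0 0;0 0 0 0 0 0 0"

```text
time: 20.23
tool_pos: [0.4984, -0.1369, 0.1012]
ee_rot: [2.095, 1.569, 0.603]
wrist_force: [-0.8, 2.7, 2.9]
width: 0.0162
```

```bash
python3 k.py
```

```text
t 20.23 turn 0.3884 pos [ 0.4984 -0.1369  0.1012] F [-0.8  2.7  2.9] M [0.546 0.313 0.125] w 0.0162
```

>>> step_arm --motion "0 0 0 0 0.04 0 0;0 0 0 0 0 0 0"

```text
time: 20.4
tool_pos: [0.4984, -0.1369, 0.1012]
ee_rot: [2.143, 1.569, 0.611]
wrist_force: [-2.2, 2.8, 3.4]
width: 0.0158
```

```bash
python3 k.py; python3 -c "
from h import *
im=snapshot('wrist');cv2.imwrite('pics/w10.png',im[:,:,::-1])"
```

```text
t 20.4 turn 0.4275 pos [ 0.4984 -0.1369  0.1012] F [-2.2  2.8  3.4] M [0.634 0.328 0.164] w 0.0158
```

View pics/w10.png

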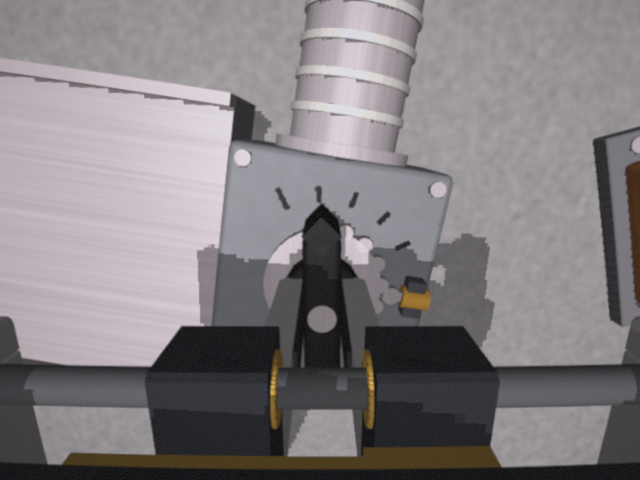

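First click felt: the load dips to 0.01 at 0.34, then reaches 0.125 at 0.39. The nose is now on the second mark at wrist (320,205). On to the second.

>>> step_arm --motion "0 0 0 0 0.06 0 0;0 0 0 0 0.06 0 0;0 0 0 0 0.06 0 0;0 0 0 0 0.06 0 0;0 0 0 0 0.06 0 0;0 0 0 0 0 0 0"

```text
time: 20.95
tool_pos: [0.4984, -0.1369, 0.1012]
ee_rot: [2.496, 1.569, 0.663]
wrist_force: [-2.2, 4.3, 4.2]
width: 0.0161
```

```bash
python3 k.py
```

```text
t 20.95 turn 0.7286 pos [ 0.4984 -0.1369  0.1012] F [-2.2  4.3  4.2] M [ 0.738  0.388 -0.013] w 0.0161
```

>>> step_arm --motion "0 0 0 0 0.06 0 0;0 0 0 0 0 0 0"

```text
time: 21.12
tool_pos: [0.4984, -0.1369, 0.1012]
ee_rot: [2.526, 1.569, 0.634]
wrist_force: [-1.3, 3.0, 4.0]
width: 0.0156
```

```bash
python3 k.py
```

```text
t 21.12 turn 0.7876 pos [ 0.4984 -0.1369  0.1012] F [-1.3  3.   4. ] M [0.752 0.4   0.136] w 0.0156
```

>>> step_arm --motion "0 0 0 0 0.04 0 0;0 0 0 0 0 0 0"

```text
time: 21.28
tool_pos: [0.4985, -0.1369, 0.1012]
ee_rot: [2.538, 1.569, 0.607]
wrist_force: [-2.1, 3.4, 3.9]
width: 0.0159
```

```bash
python3 k.py
```

```text
t 21.28 turn 0.8266 pos [ 0.4985 -0.1369  0.1012] F [-2.1  3.4  3.9] M [0.832 0.461 0.216] w 0.0159
```

>>> step_arm --motion "0 0 0 0 0.06 0 0;0 0 0 0 0.06 0 0;0 0 0 0 0.06 0 0;0 0 0 0 0.06 0 0;0 0 0 0 0.05 0 0;0 0 0 0 0 0 0"

```text
time: 21.78
tool_pos: [0.4984, -0.1369, 0.1012]
ee_rot: [2.881, 1.569, 0.659]
wrist_force: [-2.3, 4.9, 4.6]
width: 0.0157
```

```bash
python3 k.py
```

```text
t 21.78 turn 1.1177 pos [ 0.4984 -0.1369  0.1012] F [-2.3  4.9  4.6] M [0.945 0.494 0.095] w 0.0157
```

>>> step_arm --motion "0 0 0 0 0.02 0 0;0 0 0 0 0 0 0"

```text
time: 21.95
tool_pos: [0.4984, -0.1368, 0.1012]
ee_rot: [2.954, 1.569, 0.713]
wrist_force: [-1.4, 5.3, 4.6]
width: 0.0159
```

```bash
python3 k.py
```

```text
t 21.95 turn 1.1367 pos [ 0.4984 -0.1368  0.1012] F [-1.4  5.3  4.6] M [0.883 0.508 0.037] w 0.0159
```

>>> step_arm --motion "0 0 0 0 0.02 0 0;0 0 0 0 0 0 0"

```text
time: 22.12
tool_pos: [0.4984, -0.1369, 0.1012]
ee_rot: [2.908, 1.569, 0.647]
wrist_force: [-1.5, 4.4, 5.2]
width: 0.016
```

```bash
python3 k.py
```

```text
t 22.12 turn 1.1565 pos [ 0.4984 -0.1369  0.1012] F [-1.5  4.4  5.2] M [0.955 0.476 0.081] w 0.016
```

>>> step_arm --motion "0 0 0 0 0.02 0 0;0 0 0 0 0 0 0"

```text
time: 22.28
tool_pos: [0.4984, -0.1369, 0.1012]
ee_rot: [2.936, 1.569, 0.655]
wrist_force: [-2.3, 4.3, 4.8]
width: 0.016
```

```bash
python3 k.py
```

```text
t 22.28 turn 1.1764 pos [ 0.4984 -0.1369  0.1012] F [-2.3  4.3  4.8] M [0.899 0.411 0.108] w 0.016
```

>>> step_arm --motion "0 0 0 0 0 0 0;0 0 0 0 0 0 0"

```text
time: 22.45
tool_pos: [0.4984, -0.1369, 0.1012]
ee_rot: [2.93, 1.569, 0.65]
wrist_force: [-1.7, 4.0, 4.6]
width: 0.0162
```

```bash
python3 k.py; python3 -c "
from h import *
p=camera_params('wrist')
import pickle;pickle.dump(p,open('w11.pkl','wb'))
im=snapshot('wrist');cv2.imwrite('pics/w11.png',im[:,:,::-1])
im=snapshot('scene');cv2.imwrite('pics/s11.png',im[:,:,::-1])
im=snapshot('top');cv2.imwrite('pics/top11.png',im[:,:,::-1])"; python3 k.py
```

```text
t 22.45 turn 1.1758 pos [ 0.4984 -0.1369  0.1012] F [-1.7  4.   4.6] M [0.876 0.43  0.167] w 0.0162
t 22.6 turn 1.1757 pos [ 0.4984 -0.1369  0.1012] F [-2.1  4.6  4.9] M [0.849 0.446 0.121] w 0.0156
```

View pics/w11.png

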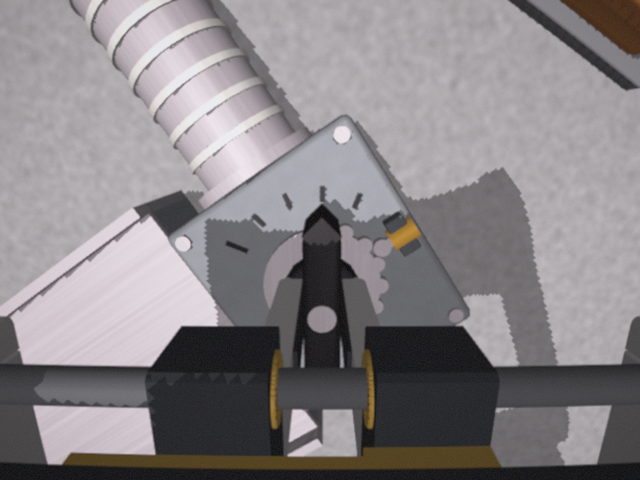

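View pics/s11.png

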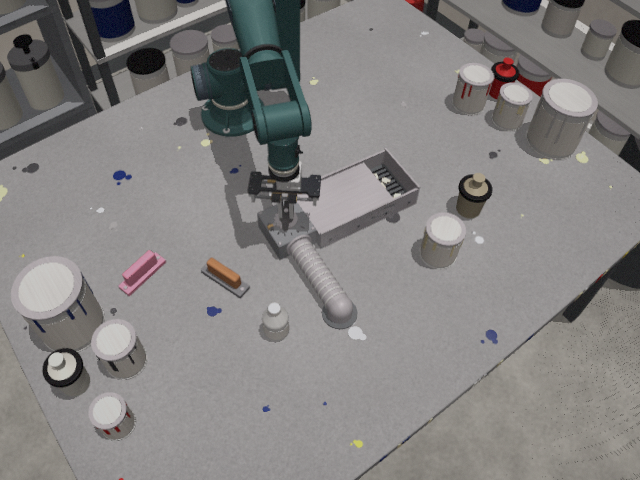

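>>> step_arm --motion "0 0 0 0 0.008 0 0;0 0 0 0 0 0 0;0 0 0 0 0 0 0"

```text
time: 22.85
tool_pos: [0.4984, -0.1369, 0.1012]
ee_rot: [2.938, 1.569, 0.65]
wrist_force: [-2.1, 4.4, 3.8]
width: 0.016
```

```bash
python3 k.py; python3 -c "
from h import *
im=snapshot('wrist');crop(im,180,160,460,360,2.5,'pics/w12.png')"; python3 k.py
```

```text
t 22.85 turn 1.1838 pos [ 0.4984 -0.1369  0.1012] F [-2.1  4.4  3.8] M [0.872 0.457 0.111] w 0.016
t 22.9 turn 1.1838 pos [ 0.4984 -0.1369  0.1012] F [-2.5  4.1  4.5] M [0.899 0.476 0.112] w 0.0161
```

View pics/w12.png

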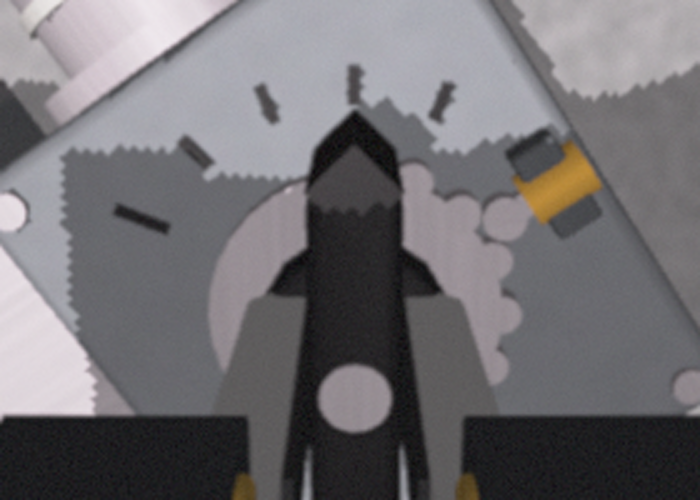

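The nose points straight at the third stop's mark (crop (354,85)), the roller sits in a notch of the index plate, and the load is about 0.11 to 0.13 N m. Handing in.

```bash
python3 -c "
from bench import robot
print(robot.close_job())"
```

```text
the job is handed in; nothing more can be done
None
```

I swept all five crumbs off the plate into the trough with the wooden-handled scraper, then set it back on the bench, sole down, about 8 mm from where it started. I then turned the damper knob clockwise to its third click and handed the job in at about 23 s, still holding it there.

- **Crumbs:** the wrist picture after the sweep shows all five in the trough and the plate bare. In the sweep pictures nothing but the scraper was near the crumbs.
- **Damper:** the clicks showed as load rises at about 0.39, 0.79 and 1.18 rad. At the end the tool had turned 1.184 rad against the stop's 1.178, and the load was about 0.11 N m. The nose pointed at the third mark past closed.
- **Other objects:** the tin, cup, bottle and pink look-alike looked unmoved in the last scene picture.

**Disagreements and slips:**
- One two-view height for the knob cap came out about 8 mm high (121 mm), so I used the first measurement, 113 mm.
- One row carried a mistyped 1 rad turn while I was lifting the scraper clear. The row limit cut it to 0.13 rad, and nothing was touched.
- The load dip just before the third click was seen less clearly than the first two, because the torque readings are noisy.

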